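Click the tube block onto the bench mixer

TASK

Fit the block with the fifteen small wells onto the tube mixer: set it between the platform's corner guides and press it straight down, level, until the hooks on both sides have clicked over its foot, then let go. Press only as hard as the hooks need: never lean on the platform with more than about 25 N (2.5 kg). Leave the other block, the bottle, the tip box and the tube rack where they are.

Things in the scene. Friction and masses are not known exactly. Their poses are not given: they have to be found in the camera images.
- tube_block: Loose aluminium block with 15 small wells (3 x 5, 10 mm wide) in its flat top; it is to be fitted. About 0.4 kg, 42 mm high. Foot plate 54 (its x) by 96 (its y) by 6 mm high, above it the body 54 by 84 mm: the foot stands out 6 mm at both y ends. Same either way round. Origin: centre of the underside, z up. Best held from above across the 54 mm (x), at mid-length.
- vial_block: Loose block of the same outside sizes with three large wells (20 mm wide) in a row; not wanted now, leave it.
- mat: Grey bench mat 260 by 220 mm, 3 mm thick, on which the tube mixer stands square. Origin: on the bench, straight below the middle of the mixer's platform; x and y are also the platform's, z up. The mixer: off-white housing 210 mm deep (x), 170 mm wide (y), panel towards -x. Its levelling feet are set differently each time, so the platform's top is 118 to 132 mm above the bench.
- hook_left (a joint): Outward bend of the white spring hook at the platform's +y end, rad; 18 mm wide, 24 mm high. 0 at rest and when clicked in. Its sloped nose meets the foot with the underside about 16 mm above the platform and is pushed out to about 0.12 by 8 mm; it then rubs lightly on the foot's edge and springs back over the foot at 1.5 mm.
- hook_right (a joint): The same at the platform's -y end. Both hooks together resist with about 12 to 17 N (block's weight included) while the noses are pushed out and about 4 N while they rub; the pad's push comes on top of that. At the click those 4 N vanish.
- reagent_bottle: Amber bottle with black cap, 62 mm wide, 130 mm high. Bystander. Origin: centre of its underside.
- tip_box: Closed pipette tip box, 122 by 84 mm, 66 mm high. Bystander. Origin: centre of its underside.
- tube_rack: White rack with small tubes, 62 by 110 mm, 47 mm high. Bystander. Origin: centre of its underside.
- platform (a joint): The platform on the mixer: how far it has sunk on its rubber buffers, m; 0 unloaded, about 1 mm per 15 N. The block goes on its flat top, centred, its y along the mat's y. Four L-shaped corner guides, 26 mm high, sloped open over the top 8 mm, take the foot with 1.5 mm play all round; the middle 58 mm of both long sides is free for fingers right down to the platform.
- pad (a joint): Soft black thermal pad in the middle of the platform, 44 by 74 mm, standing 4.5 mm above the platform's top: how far it is pressed in, m. It pushes back 2 N at first touch, 12 N at the click and 17 N when the block meets the platform, and afterwards keeps the block pressed up under the hooks.
Things that resemble listed ones, but are neither listed nor needed, are in the scene too. Leave any pink, red or turquoise look-alike of the tube_block alone.

How it is judged (in metres and radians):
On the way, in this order (a step that is already met when the one before it is completed fails the run):
1. the block has been lifted clear over the mixer's guides (height (world z) of tube_block above 0.162 m), for 0.1 s.
2. both hooks are pushed outward by the block's foot (value of joint each of hook_left, hook_right above 0.03 rad and horizontal distance between tube_block and mat below 0.006 m).
At the end, for the whole second after the job is handed in: The fifteen-well block is held down on the platform by both hooks: pad pressed in by more than 2.2 mm, both hooks sprung back over the foot (bend under 0.04 rad), within 4 mm of the middle, level (0.03 rad), in line (0.06 rad), at rest (value of joint pad above 0.0022 m and horizontal distance between tube_block and mat below 0.004 m and angle between the y axis of tube_block and the y axis of mat, either way round below 0.06 rad and angle between tube_block's own z axis and vertical below 0.03 rad and value of joint each of hook_left, hook_right below 0.04 rad and linear speed of tube_block below 0.01 m/s); the robot touches nothing.
It fails at once if the platform is leaned on so hard that it sinks more than 1.6 mm (about 26 N) (value of joint platform above 0.0016 m).
It fails at once if the block is levered down one side first (over 0.15 rad out of level on the platform) (angle between tube_block's own z axis and vertical above 0.15 rad and horizontal distance between tube_block and mat below 0.03 m and height (world z) of tube_block below 0.15 m).
It fails at once if the other block, the bottle, the tip box or the tube rack is moved more than 20 mm (distance of any of vial_block, reagent_bottle, tip_box, tube_rack from where it was at the start of the episode above 0.02 m).
It also fails if it takes over 48 s, if anything falls off the work surface, if the arm or the gripper's body presses on something with over 40 N, if the wrist force passes 120 N, or if a joint passes its speed limit or range.

ROBOT

A 6-joint arm with a two-finger parallel gripper is mounted at the origin on the work surface. World frame = base frame: x ahead of the robot, y to its left, z up, the work surface at z = 0. Lengths are in mm, angles in rad, forces in N, time in s.
With the tool pointing down it reaches from about 350 to 975 mm from the base axis. Payload 7.1 kg.
Tool frame: the origin (TCP) lies at the very end of the fingers, on their centre line; the grasp point (between the pads) lies 19 mm behind it; z points along the fingers, y is the line along which they close (so a half turn about z gives the same grasp; the last joint's range is limited). The gripper opens to 88 mm and grips with 3 to 60 N. Pads are 20 mm wide; open, the fingers measure 115 mm over their backs; the gripper's body (75 mm by 178 mm) begins 61 mm behind the grasp point.
Start: joints at [1.281, 0.423, 1.63, -0, 1.089, -0.019], TCP at [167.157, 602.215, 222.675] pointing down, gripper open.
Joint ranges: [-3, 3], [-0.9, 2.11], [0.09, 2.58], [-1.31, 4.45], [0.11, 2.69], [-2.54, 2.54]. Speed limits (rad/s): [2.39, 2.39, 3.01, 3.14, 3.14, 3.14].

INTERFACE

Orientations are given as a rotation vector (axis times angle).
In Python, from workcell import * gives the robot as it stands.
- The arm moves only by the tool step_arm, never from a script. Its argument "deltas" is a list of rows, each a list of 3 entries, a list of its own where there are three numbers: the shift along the tool's x, y, z in units of 300 mm (1.0 is 300 mm), then the turn, a rotation vector about the tool's x, y, z in units of 1.5 rad (1.0 is 1.5 rad), then the gripper command: -1 is shut, 1 is fully open, values between are in proportion. In form: [[[dx, dy, dz], [rx, ry, rz], gripper], ...]. A call has 1 to 20 rows; each row is the pose to reach, as a shift and turn from the pose commanded when the call began, along the tool's axes at that moment; what a row does not reach only later rows make up. A row lasts 1/12 s, in which the tool goes at most 41.7 mm and 7.16 degrees, less where a joint would pass 70% of its speed; a pose out of reach is approached as far as the arm can. A call with a number of a shift or a turn outside -1 to 1 is refused whole. A call with a gripper value outside its range is refused whole. The fingers move at their own pace and stop on an object; the grip force is fixed at half the most. Time passes only in rows, so rows that repeat a pose let the fingers close. It gives the time, the measured TCP pose, the force, the opening and the grip force at its end, in the units of the state.
- get_obs(): the state, without advancing time (a new reading comes with each control period).
- get_image(name): name is "scene" or "top"; returns a dict with "pixels" (420x560x3 uint8, red, green, blue), "fx", "fy", "cx", "cy" (pixels), "dist_coeffs" ([k1, k2, p1, p2, k3] as OpenCV has them; the pictures are not rectified), "T" (4x4, takes a point from camera to world coordinates). Camera axes: x right, y down, z forward; pixel columns grow to the right and rows downward; lengths in mm; the calibration is good to about 2 mm. A picture is of the moment at which its call begins. There is no depth.
- close_job(): hands the job in; it is judged then, once.
The state is a dict: "t": time; "qpos": joint angles; "qvel": joint speeds; "joint_torque": joint torques, N m; "ee_pos": TCP position; "orientation": TCP orientation; "ft_force": force on the tool from outside, world axes, zero at the start; "moment": the same for the moment, N m; "width": finger opening in mm; "grasp_force": force on a finger pad.
Only numpy, scipy, OpenCV 4.12 (cv2) and the standard library are available. Lean on these libraries where they do the work, as an engineer would, in place of code of your own. Each camera call takes 0.05 s, during which the arm holds its last target. There are 200 camera calls.

## Working session

There is one attempt and no reset: what is moved stays moved. The work goes in short steps, Python scripts to look and compute and a tool call to move; the robot and the scene stay as the last step left them, time stands still between calls to the robot, and variables do not carry over. Pictures are saved under pics/ and viewed, at most 10 in all, crops included, and the job is handed in when it is done.

Besides the shell and the picture viewer there is one more tool, called as name(argument=value, ...), one argument or row to a line, values as JSON. step_arm: Moves the arm, as the interface text tells. Its arguments: {"type":"object","properties":{"deltas":{"type":"array","items":{"type":"array"}}},"required":["deltas"]}

```bash
mkdir -p pics; python3 - <<'E'
from workcell import *
import cv2,pickle
d={}
for n in("scene","top"):
    i=get_image(n);d[n]=i
    cv2.imwrite(f"pics/{n}0.png",cv2.cvtColor(i["pixels"],cv2.COLOR_RGB2BGR))
    print(n,i["fx"],i["cx"],i["cy"],i["dist_coeffs"],i["T"])
pickle.dump(d,open("im0.pkl","wb"))
print(get_obs())
E
```

```text
scene 432.9863347440087 274.67955139885544 216.17395845050947 [-0.09018898  0.          0.          0.          0.        ] [[ 3.50098038e-02  6.86063434e-01 -7.26698891e-01  1.57263551e+03]
 [ 9.99217199e-01 -3.74319303e-02  1.27999637e-02 -2.36675542e+00]
 [-1.84201552e-02 -7.26578155e-01 -6.86836867e-01  1.04696649e+03]
 [ 0.00000000e+00  0.00000000e+00  0.00000000e+00  1.00000000e+00]]
top 401.71511617773467 279.0037504110576 207.9675182362447 [-0.07297821  0.          0.          0.          0.        ] [[-6.22039213e-03 -9.89379208e-01  1.45224271e-01  3.79067335e+02]
 [-9.99944297e-01  7.39259849e-03  7.53343504e-03  4.54796028e+00]
 [-8.52700873e-03 -1.45169321e-01 -9.89370082e-01  1.42392096e+03]
 [ 0.00000000e+00  0.00000000e+00  0.00000000e+00  1.00000000e+00]]
{'t': 0.1, 'qpos': array([ 1.28104337e+00,  4.23757601e-01,  1.63061936e+00,  9.33581343e-06,
        1.08858890e+00, -1.89943645e-02]), 'qvel': array([ 0.00186921, -0.00087835,  0.00086921, -0.00045118, -0.00167522,
       -0.00067409]), 'joint_torque': array([-1.46458171e-05, -5.45611203e+01, -2.74325055e+01,  6.45666104e-02,
        1.89226650e-02, -4.83856070e-05]), 'ee_pos': array([166.98881357, 601.75373597, 221.98141454]), 'orientation': array([-4.23985698e-01, -3.11262880e+00,  2.12922612e-03]), 'ft_force': array([-0.44636796, -0.4405455 , -1.2625996 ]), 'moment': array([-0.02703618,  0.05703832, -0.01754754]), 'grasp_force': 0.0, 'width': 88.0008802887558}
```

View pics/scene0.png

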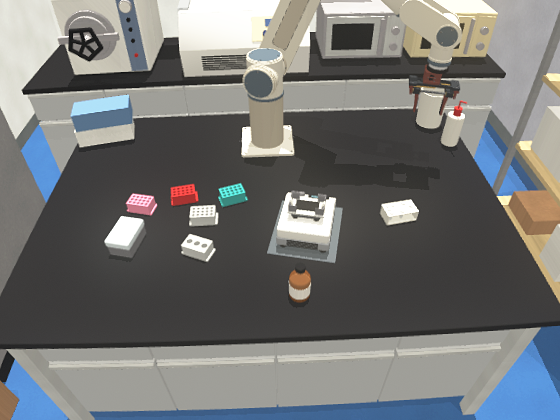

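View pics/top0.png

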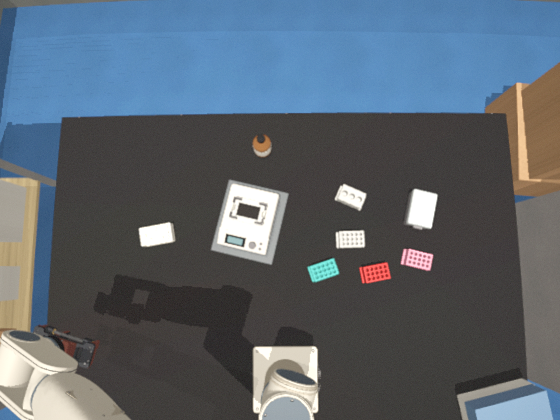

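In the top view the block-shaped candidates are: light block at (351,239) with a 3x5 grid of wells, vial block (351,197) with 3 large wells, and turquoise (323,270), red (375,273) and pink (417,259) look-alikes. The light one at (351,239) (scene 203,215) fits the description. The mixer is at (250,222) in top, and the rack at (157,235), bottle at (262,146) and tip box at (421,208) are bystanders. I'll confirm with an enlarged crop and measure.

```bash
cat > h.py <<'E'
import numpy as np,cv2
def ray(i,p):
    K=np.array([[i["fx"],0,i["cx"]],[0,i["fy"],i["cy"]],[0,0,1.]])
    n=cv2.undistortPoints(np.array(p,float).reshape(-1,1,2),K,np.array(i["dist_coeffs"],float)).reshape(-1,2)
    d=np.c_[n,np.ones(len(n))]@i["T"][:3,:3].T
    return i["T"][:3,3],d
def cast(i,p,z):
    o,d=ray(i,p); return (o+d*((z-o[2])/d[:,2])[:,None])[:,:2]
def proj(i,P):
    K=np.array([[i["fx"],0,i["cx"]],[0,i["fy"],i["cy"]],[0,0,1.]])
    R=i["T"][:3,:3].T
    return cv2.projectPoints(np.array(P,float).reshape(-1,1,3),cv2.Rodrigues(R)[0],-R@i["T"][:3,3],K,np.array(i["dist_coeffs"],float))[0].reshape(-1,2)
E
python3 - <<'E'
import pickle,cv2,numpy as np
from h import *
d=pickle.load(open("im0.pkl","rb"))
t=d["top"]["pixels"];s=d["scene"]["pixels"]
up=lambda a:cv2.cvtColor(cv2.resize(a,(400,300),interpolation=cv2.INTER_CUBIC),cv2.COLOR_RGB2BGR)
o=np.vstack([np.hstack([up(t[180:270,200:320]),up(t[181:256,311:411])]),np.hstack([up(s[177:267,250:370]),up(s[177:267,150:270])])])
cv2.imwrite("pics/crop1.png",o)
for n,(x0,y0,x1,y1) in {"top":(330,222,375,256),"scene":(183,200,222,230)}.items():
    i=d[n];g=cv2.cvtColor(i["pixels"],cv2.COLOR_RGB2GRAY)
    m=np.zeros_like(g);m[y0:y1,x0:x1]=(g[y0:y1,x0:x1]>90)*255
    c=max(cv2.findContours(m,0,2)[0],key=cv2.contourArea)
    print(n,cv2.boundingRect(c),cv2.minAreaRect(c))
    if n=="top":
        for z in(42,6):
            print(z,cv2.minAreaRect(cast(i,c[:,0],z).astype(np.float32)))
# mat: everything brighter than bench
i=d["top"];g=cv2.cvtColor(i["pixels"],cv2.COLOR_RGB2GRAY)
m=np.zeros_like(g);m[170:275,200:300]=(g[170:275,200:300]>75)*255
c=max(cv2.findContours(m,0,2)[0],key=cv2.contourArea)
print("mat",cv2.minAreaRect(c),cv2.minAreaRect(cast(i,cv2.convexHull(c)[:,0],3).astype(np.float32)))
E
```

```text
top (335, 230, 31, 19) ((350.0, 239.0), (18.0, 30.0), 90.0)
42 ((472.2132568359375, -228.507568359375), (103.43594360351562, 61.97744369506836), 89.51353454589844)
6 ((474.6397399902344, -234.57882690429688), (106.13053894042969, 63.592010498046875), 89.51353454589844)
scene (189, 205, 30, 22) ((203.5, 215.5), (21.0, 29.0), 90.0)
mat ((249.48135375976562, 221.389404296875), (64.20100402832031, 74.92080688476562), 13.626995086669922) ((541.3224487304688, 120.4205093383789), (228.16900634765625, 267.3561706542969), 76.26432800292969)
```

View pics/crop1.png

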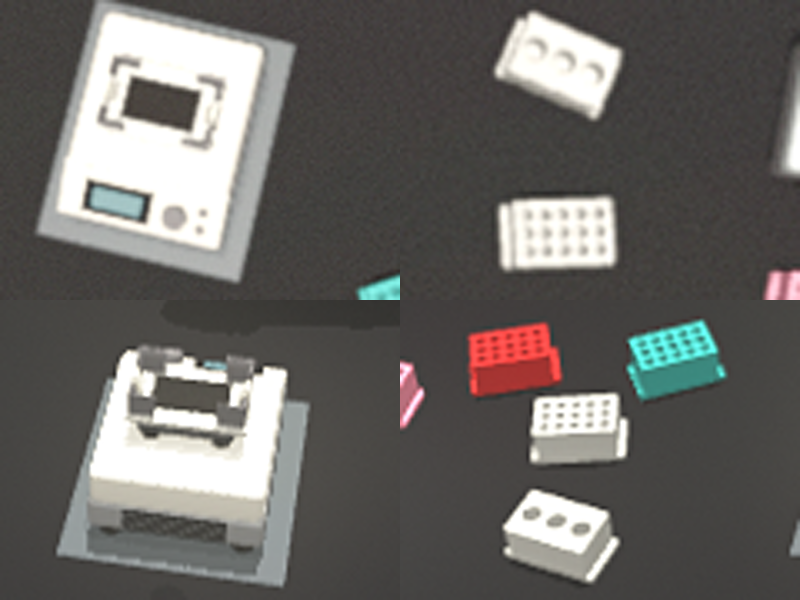

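Crop confirms it: the light block with a 3x5 grid (top 352,239; scene 203,215) is the tube_block, not coloured. The neighbour with three wells is the vial_block. The mixer's dark pad is visible in both views, so I can triangulate it.

```bash
python3 - <<'E'
import pickle,cv2,numpy as np
from h import *
d=pickle.load(open("im0.pkl","rb"))
U=6
def dark(n,b,th,amin,amax):
    x0,y0,x1,y1=b
    g=cv2.cvtColor(d[n]["pixels"],cv2.COLOR_RGB2GRAY)[y0:y1,x0:x1]
    G=cv2.resize(g,None,fx=U,fy=U,interpolation=cv2.INTER_CUBIC)
    cs=cv2.findContours((G<th).astype(np.uint8),1,2)[0]
    r=[]
    for c in cs:
        a=cv2.contourArea(c)/U**2
        if amin<a<amax:
            M=cv2.moments(c);r.append([(M['m10']/M['m00']+.5)/U-.5+x0,(M['m01']/M['m00']+.5)/U-.5+y0])
            if amin>50: print(a,((cv2.minAreaRect(c))))
    return np.array(r)
pt=dark("top",(232,198,266,224),110,80,300);ps=dark("scene",(285,192,332,222),110,80,400)
print("pad",pt,ps)
i,j=d["top"],d["scene"]
for z in(122,130,137): print(z,cast(i,pt,z),cast(j,ps,z) if len(ps) else 0)
for n,b in(("top",(338,231,368,248)),("scene",(189,205,218,217))):
  for th in(130,150,170,190):
    w=dark(n,b,th,.3,12);
    if len(w):
        W=cast(d[n],w,42);u,sv,v=np.linalg.svd(W-W.mean(0));print(n,th,len(w),W.mean(0),v[0])
# mat edges in both views
E
```

```text
230.5 ((97.77658081054688, 78.73348999023438), (125.90432739257812, 70.07190704345703), 13.157543182373047)
244.44444444444446 ((129.459228515625, 88.68014526367188), (208.0010986328125, 71.24919891357422), 7.037940502166748)
89.0 ((200.0, 20.5), (41.0, 162.0), 90.0)
pad [[247.89453282 210.70090852]] [[306.63159407 206.21300189]
 [319.54578478 193.59274865]]
122 [[561.88024073 116.43507226]] [[553.40159573 118.0809778 ]
 [494.05819177 165.93834368]]
130 [[560.75689815 115.74755211]] [[562.21691111 117.03922994]
 [503.386766   164.48267928]]
137 [[559.77397339 115.14597197]] [[569.93031207 116.12770055]
 [511.54926845 163.20897292]]
top 130 1 [ 500.14529054 -187.72044041] [1. 0.]
top 150 1 [ 499.79905504 -188.01791277] [1. 0.]
top 170 1 [ 499.43931409 -188.30929294] [1. 0.]
top 190 14 [ 472.9949582  -235.16065496] [-0.02385093  0.99971553]
scene 170 7 [ 473.70924621 -232.94450311] [-0.54772223 -0.83666024]
scene 190 15 [ 469.53471102 -232.62999488] [-0.00568764  0.99998383]
```

step_arm(
  deltas=[
    [[-0.947,-0.505,0],[0,0,0.867],1],
    [[-0.947,-0.505,0],[0,0,0.867],1],
    [[-0.947,-0.505,0],[0,0,0.867],1],
    [[-0.947,-0.505,0],[0,0,0.867],1],
    [[-0.947,-0.505,0],[0,0,0.867],1],
    [[-0.947,-0.505,0],[0,0,0.867],1],
    [[-0.947,-0.505,0],[0,0,0.867],1],
    [[-0.947,-0.505,0],[0,0,0.867],1],
    [[-0.947,-0.505,0],[0,0,0.867],1],
    [[-0.947,-0.505,0],[0,0,0.867],1],
    [[-0.947,-0.505,0],[0,0,0.867],1],
    [[-0.947,-0.505,0],[0,0,0.867],1],
    [[-0.947,-0.505,0],[0,0,0.867],1],
  ],
)

```text
t: 1.18
ee_pos: [400.2, 380.0, 222.4]
orientation: [-2.22, -2.223, 0.001]
ft_force: [0.2, 0.7, 0.6]
width: 88.1
grasp_force: 0.0
```

step_arm(
  deltas=[
    [[-1,0.1,-0.05],[0,0,0],1],
    [[-1,0.1,-0.05],[0,0,0],1],
    [[-1,0.1,-0.05],[0,0,0],1],
    [[-1,0.1,-0.05],[0,0,0],1],
    [[-1,0.1,-0.05],[0,0,0],1],
    [[-1,0.1,-0.05],[0,0,0],1],
    [[-1,0.1,-0.05],[0,0,0],1],
    [[-1,0.1,-0.05],[0,0,0],1],
  ],
)

```text
t: 1.85
ee_pos: [430.1, 76.3, 238.0]
orientation: [2.222, 2.22, -0.001]
ft_force: [0.4, -0.3, -0.2]
width: 87.9
grasp_force: 0.0
```

step_arm(
  deltas=[
    [[-1,0.135,0.1],[0,0,0],1],
    [[-1,0.135,0.1],[0,0,0],1],
    [[-1,0.135,0.1],[0,0,0],1],
    [[-1,0.135,0.1],[0,0,0],1],
    [[-1,0.135,0.1],[0,0,0],1],
    [[-1,0.135,0.1],[0,0,0],1],
    [[-1,0.135,0.1],[0,0,0],1],
    [[-1,0.135,0.1],[0,0,0],1],
    [[-1,0.135,0.1],[0,0,0],1],
  ],
)

```text
t: 2.6
ee_pos: [471.0, -222.1, 207.1]
orientation: [-2.224, -2.219, 0.0]
ft_force: [-0.6, 0.5, 1.2]
width: 87.6
grasp_force: 0.0
```

step_arm(
  deltas=[
    [[-0.038,0.002,0.45],[0,0,0],1],
    [[-0.038,0.002,0.45],[0,0,0],1],
    [[-0.038,0.002,0.45],[0,0,0],1],
    [[-0.038,0.002,0.45],[0,0,0],1],
    [[-0.038,0.002,0.55],[0,0,0],1],
    [[-0.038,0.002,0.6],[0,0,0],1],
    [[-0.038,0.002,0.63],[0,0,0],1],
    [[-0.038,0.002,0.65],[0,0,0],1],
    [[-0.038,0.002,0.65],[0,0,0],1],
  ],
)

```text
t: 3.35
ee_pos: [471.4, -230.5, 12.8]
orientation: [-2.22, -2.222, 0.0]
ft_force: [0.3, -0.0, -0.5]
width: 87.8
grasp_force: 0.0
```

step_arm(
  deltas=[
    [[0,0,0],[0,0,0],-1],
    [[0,0,0],[0,0,0],-1],
    [[0,0,0],[0,0,0],-1],
    [[0,0,0],[0,0,0],-1],
    [[0,0,0],[0,0,0],-1],
    [[0,0,0],[0,0,0],-1],
    [[0,0,0],[0,0,0],-1],
    [[0,0,0],[0,0,0],-1],
  ],
)

```text
t: 4.02
ee_pos: [472.1, -231.7, 13.3]
orientation: [2.221, 2.219, 0.001]
ft_force: [1.9, -0.2, 6.0]
width: 53.8
grasp_force: 29.9
```

step_arm(
  deltas=[
    [[0,0,-0.1],[0,0,0],-1],
    [[0,0,-0.2],[0,0,0],-1],
    [[0,0,-0.7],[0,0,0],-1],
    [[0,0,-0.7],[0,0,0],-1],
    [[0,0,-0.7],[0,0,0],-1],
    [[0,0,-0.7],[0,0,0],-1],
    [[0,0,-0.7],[0,0,0],-1],
    [[0,0,-0.7],[0,0,0],-1],
    [[0,0,-0.7],[0,0,0],-1],
  ],
)

```text
t: 4.77
ee_pos: [469.5, -230.4, 220.5]
orientation: [-2.219, -2.218, 0.002]
ft_force: [0.0, -0.1, -5.0]
width: 53.8
grasp_force: 29.9
```

step_arm(
  deltas=[
    [[0.1,0.03,0],[0,0,0],-1],
    [[0.2,0.06,0],[0,0,0.04],-1],
    [[0.3,0.09,0],[0,0,0.08],-1],
    [[0.4,0.12,0],[0,0,0.1],-1],
    [[0.5,0.15,0],[0,0,0.12],-1],
    [[0.6,0.18,0],[0,0,0.14],-1],
    [[0.7,0.21,0],[0,0,0.157],-1],
    [[0.8,0.24,0],[0,0,0.157],-1],
    [[0.9,0.27,0],[0,0,0.157],-1],
    [[1.0,0.298,0],[0,0,0.157],-1],
    [[1.0,0.298,0],[0,0,0.157],-1],
    [[1.0,0.298,0],[0,0,0.157],-1],
  ],
)

```text
t: 5.77
ee_pos: [559.1, 70.0, 219.4]
orientation: [-2.462, -1.946, 0.008]
ft_force: [-1.4, 0.0, -5.3]
width: 53.8
grasp_force: 29.9
```

step_arm(
  deltas=[
    [[0.05,-0.01,0],[0,0,0],-1],
    [[0.1,-0.02,0],[0,0,0],-1],
    [[0.152,-0.029,0.05],[0,0,0],-1],
    [[0.152,-0.029,0.1],[0,0,0],-1],
    [[0.152,-0.029,0.1],[0,0,0],-1],
    [[0.152,-0.029,0.1],[0,0,0],-1],
  ],
)

```text
t: 6.27
ee_pos: [561.1, 113.9, 190.5]
orientation: [-2.466, -1.942, 0.008]
ft_force: [-0.5, 0.7, -3.6]
width: 53.8
grasp_force: 29.9
```

```bash
python3 - <<'E'
from workcell import *
import cv2,pickle,numpy as np
from h import *
d={n:get_image(n) for n in("scene","top")}
pickle.dump(d,open("im1.pkl","wb"))
up=lambda a:cv2.cvtColor(cv2.resize(a,(400,300),interpolation=cv2.INTER_CUBIC),cv2.COLOR_RGB2BGR)
cv2.imwrite("pics/crop2.png",np.hstack([up(d["top"]["pixels"][165:255,190:310]),up(d["scene"]["pixels"][155:245,250:370])]))
o=[get_obs() for _ in range(3)]
print([x["ee_pos"].round(1) for x in o],o[0]["orientation"],o[0]["ft_force"])
E
```

```text
[array([562.7, 114.1, 192.4]), array([562.7, 114.1, 192.4]), array([562.7, 114.1, 192.4])] [-2.46827291e+00 -1.94297304e+00  1.72872136e-03] [ 0.37919303 -0.45422636 -4.7921298 ]
```

View pics/crop2.png

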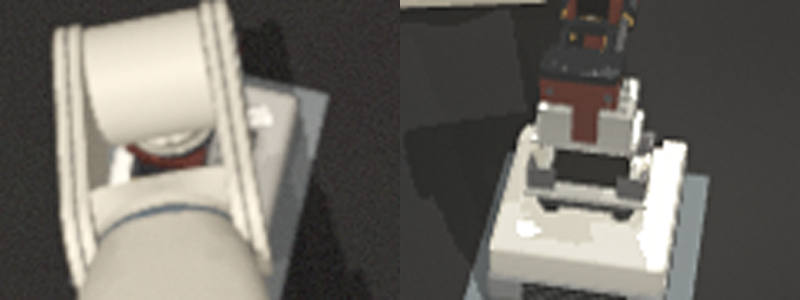

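The top view is blocked by the arm. The scene view shows the block's front face just above the guides (full image about 291–323, 187–202). I'll enlarge the scene view and project the expected corners to check the offset along the block's length.

```bash
python3 - <<'E'
import cv2,pickle,numpy as np
from h import *
i=pickle.load(open("im1.pkl","rb"))["scene"]
x0,y0=277,172
a=i["pixels"][y0:y0+54,x0:x0+72]
A=cv2.cvtColor(cv2.resize(a,(792,594),interpolation=cv2.INTER_CUBIC),cv2.COLOR_RGB2BGR)
ya=np.radians(-13.5);R=np.array([[np.cos(ya),-np.sin(ya)],[np.sin(ya),np.cos(ya)]])
def pts(c,z,L): return proj(i,[[*(R@np.array(l[:2])+c),z+l[2]] for l in L])
B=[(27,-48,0),(27,48,0),(27,-48,6),(27,48,6),(27,-42,42),(27,42,42)]
p=pts([561.3,116.3],180,B)
q=pts([561,116.3],125,[(22,-37,4.5),(22,37,4.5),(-22,-37,4.5),(-22,37,4.5)])
for r,c in((p,(0,0,255)),(q,(0,255,0))):
    for u,v in r: cv2.circle(A,(int((u-x0+.5)*11),int((v-y0+.5)*11)),3,c,-1)
cv2.imwrite("pics/crop3.png",A);print(p.round(1),q.round(1))
g=cv2.cvtColor(i["pixels"],cv2.COLOR_RGB2GRAY)
for r in range(190,220,2): print(r,g[r,284:334])
E
```

```text
[[290.  197.8]
 [321.3 201.5]
 [290.  196.3]
 [321.4 200. ]
 [292.1 187.4]
 [320.1 190.6]] [[293.6 209.3]
 [317.1 212.2]
 [295.9 200.2]
 [318.9 202.9]]
190 [ 45  46  46  46  45  44  47 163 151 144 144 144 144 143 143 143 147 111
  74  68  69  70  69  69  65 105 143 151 151 150 156 165 177 178 188 172
 205 255 241  92  58  63  64  63  64  63  63  63  64  63]
192 [ 45  45  41  51 129 109 140 157 149 147 147 147 147 147 147 147 150 115
  74  68  70  69  69  69  64 120 144 144 144 143 145 145 144 143 142 131
 254 255 152  62  60  63  63  63  63  63  64  63  64  64]
194 [ 44  36 112 218 224 221 192 161 150 149 149 150 148 149 149 148 152  98
  69  69  70  70  69  70  64 120 144 146 145 145 146 146 146 146 144 157
 255 254 128  84  95  96  74  64  63  63  63  64  64  64]
196 [ 41  99 215 222 213 235 255 187 148 149 150 149 149 150 149 149 152 103
  69  66  67  68  69  68  63 130 149 149 149 147 148 148 147 147 142 170
 255 226 121 110 114 137  90  63  59  56  53  53  54  56]
198 [ 36 154 201 210 210 203 201 176 136 162 153 162 147 150 151 155 160 159
 160 161 143 138 126 124 122 147 149 14
[... 1471 characters left out ...]
01  92  93  94  94
  94  95  93 120 208 255 255 255 255 255 255 255 255 174]
214 [209 208 228 216 213 205 208 118  91 112 115 135 137 137 139 140 152 160
 154 165 173 174 180 178 182 181 199 200 204 204 192 149 127 128 114 112
 101  99  84 162 255 255 255 255 255 255 255 255 253 184]
216 [229 230 213 209 209 210 214 198 111  58  55  62  60  68  91  75  72  73
  61  58  58  73  76  92 111 113 112 130 133 134 135 137 155 157 166 172
 182 182 191 242 255 255 255 255 255 255 255 255 217 156]
218 [227 229 218 217 218 211 209 212 217 156 133 131 129 179 214 218 217 217
 219 219 194 192 172 152 150 150 140 116 116  97  69  65  66  68  65  58
 170 201 200 248 255 255 255 255 255 255 255 255 179 113]
```

View pics/crop3.png

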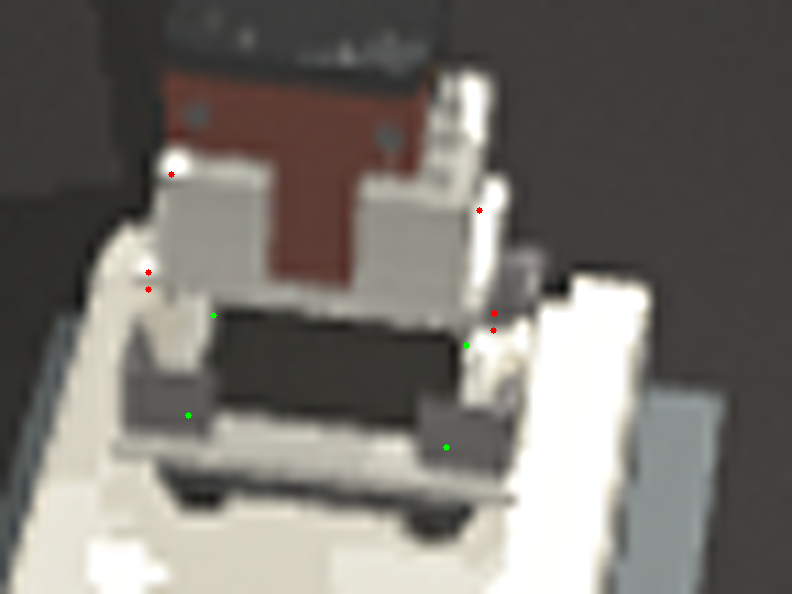

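The block sits about 3 mm toward -y relative to the pad (body edges at 290.5 and 319.4 against 292.0 and 319.7 predicted; the pad matches). The x fit is good to about 1 mm. I'll correct that and descend into the guides slowly, watching forces.

step_arm(
  deltas=[
    [[0.01,-0.002,0],[0,0,0],-1],
    [[0.01,-0.002,0.02],[0,0,0],-1],
    [[0.01,-0.002,0.04],[0,0,0],-1],
    [[0.01,-0.002,0.06],[0,0,0],-1],
    [[0.01,-0.002,0.07],[0,0,0],-1],
    [[0.01,-0.002,0.08],[0,0,0],-1],
    [[0.01,-0.002,0.09],[0,0,0],-1],
    [[0.01,-0.002,0.09],[0,0,0],-1],
  ],
)

```text
t: 7.03
ee_pos: [562.7, 118.2, 165.0]
orientation: [-2.467, -1.944, 0.002]
ft_force: [-0.4, -0.3, -3.8]
width: 53.9
grasp_force: 29.9
```

step_arm(
  deltas=[
    [[0,0,0.005],[0,0,0],-1],
    [[0,0,0.01],[0,0,0],-1],
    [[0,0,0.01],[0,0,0],-1],
  ],
)

```text
t: 7.28
ee_pos: [563.0, 118.2, 162.6]
orientation: [-2.467, -1.944, 0.0]
ft_force: [-0.3, 0.2, -4.8]
width: 54.1
grasp_force: 29.9
```

step_arm(
  deltas=[
    [[0,0,0.005],[0,0,0],-1],
    [[0,0,0.01],[0,0,0],-1],
    [[0,0,0.01],[0,0,0],-1],
  ],
)

```text
t: 7.53
ee_pos: [562.9, 118.1, 159.4]
orientation: [-2.467, -1.944, 0.0]
ft_force: [-0.8, -0.0, -5.3]
width: 54.0
grasp_force: 29.9
```

step_arm(
  deltas=[
    [[0,0,0.005],[0,0,0],-1],
    [[0,0,0.01],[0,0,0],-1],
    [[0,0,0.01],[0,0,0],-1],
  ],
)

```text
t: 7.78
ee_pos: [562.9, 118.1, 156.4]
orientation: [-2.467, -1.944, 0.001]
ft_force: [0.4, -0.6, -4.5]
width: 54.3
grasp_force: 29.9
```

step_arm(
  deltas=[
    [[0,0,0.005],[0,0,0],-1],
    [[0,0,0.01],[0,0,0],-1],
    [[0,0,0.01],[0,0,0],-1],
  ],
)

```text
t: 8.03
ee_pos: [563.0, 118.1, 153.6]
orientation: [-2.468, -1.944, 0.0]
ft_force: [-1.6, -0.6, -2.6]
width: 54.2
grasp_force: 29.9
```

step_arm(
  deltas=[
    [[0,0,0.005],[0,0,0],-1],
    [[0,0,0.007],[0,0,0],-1],
    [[0,0,0.007],[0,0,0],-1],
  ],
)

```text
t: 8.28
ee_pos: [563.1, 118.2, 151.9]
orientation: [2.468, 1.944, 0.0]
ft_force: [-2.4, -0.5, 3.0]
width: 53.6
grasp_force: 29.9
```

step_arm(
  deltas=[
    [[0,-0.002,0],[0,0,0],-1],
    [[0,-0.004,0],[0,0,0],-1],
    [[0,-0.004,0],[0,0,0],-1],
  ],
)

```text
t: 8.53
ee_pos: [562.9, 118.4, 152.0]
orientation: [2.466, 1.944, 0.003]
ft_force: [1.1, -2.9, 1.2]
width: 53.5
grasp_force: 29.9
```

step_arm(
  deltas=[
    [[0,0,0.003],[0,0,0],-1],
    [[0,0,0.005],[0,0,0],-1],
    [[0,0,0.005],[0,0,0],-1],
  ],
)

```text
t: 8.78
ee_pos: [562.6, 118.5, 150.6]
orientation: [2.467, 1.944, 0.002]
ft_force: [-0.2, -1.9, 5.5]
width: 53.7
grasp_force: 29.9
```

step_arm(
  deltas=[
    [[-0.001,0,0.003],[0,0,0],-1],
    [[-0.002,0,0.005],[0,0,0],-1],
    [[-0.002,0,0.005],[0,0,0],-1],
  ],
)

```text
t: 9.03
ee_pos: [562.6, 118.2, 149.5]
orientation: [2.467, 1.944, 0.003]
ft_force: [-0.4, -2.0, 8.6]
width: 53.6
grasp_force: 29.9
```

step_arm(
  deltas=[
    [[0,0,0.003],[0,0,0],-1],
    [[0,0,0.005],[0,0,0],-1],
    [[0,0,0.005],[0,0,0],-1],
  ],
)

```text
t: 9.28
ee_pos: [562.1, 118.0, 147.0]
orientation: [2.467, 1.944, 0.001]
ft_force: [1.9, -1.1, -1.2]
width: 54.0
grasp_force: 30.0
```

step_arm(
  deltas=[
    [[0,0,0.003],[0,0,0],-1],
    [[0,0,0.005],[0,0,0],-1],
    [[0,0,0.005],[0,0,0],-1],
  ],
)

```text
t: 9.53
ee_pos: [561.5, 118.0, 145.1]
orientation: [-2.467, -1.944, 0.001]
ft_force: [0.7, -0.2, -0.8]
width: 53.7
grasp_force: 30.0
```

step_arm(
  deltas=[
    [[0,0,0.003],[0,0,0],-1],
    [[0,0,0.005],[0,0,0],-1],
    [[0,0,0.005],[0,0,0],-1],
  ],
)

```text
t: 9.78
ee_pos: [561.5, 118.0, 144.1]
orientation: [-2.467, -1.944, 0.0]
ft_force: [-1.7, 1.6, 2.2]
width: 54.1
grasp_force: 30.0
```

step_arm(
  deltas=[
    [[0,0,0.003],[0,0,0],-1],
    [[0,0,0.003],[0,0,0],-1],
    [[0,0,0.003],[0,0,0],-1],
  ],
)

```text
t: 10.03
ee_pos: [561.6, 118.0, 143.3]
orientation: [-2.467, -1.944, 0.0]
ft_force: [-2.0, 2.2, 3.9]
width: 53.9
grasp_force: 30.0
```

step_arm(
  deltas=[
    [[0,0,0.003],[0,0,0],-1],
    [[0,0,0.003],[0,0,0],-1],
    [[0,0,0.003],[0,0,0],-1],
  ],
)

```text
t: 10.28
ee_pos: [561.6, 118.0, 142.0]
orientation: [-2.467, -1.944, 0.0]
ft_force: [-0.7, 1.7, -0.2]
width: 53.8
grasp_force: 30.0
```

step_arm(
  deltas=[
    [[0,0,0.003],[0,0,0],-1],
    [[0,0,0.003],[0,0,0],-1],
    [[0,0,0.003],[0,0,0],-1],
  ],
)

```text
t: 10.53
ee_pos: [561.6, 118.0, 141.6]
orientation: [-2.467, -1.944, 0.0]
ft_force: [-2.4, 1.2, 4.5]
width: 53.9
grasp_force: 30.0
```

step_arm(
  deltas=[
    [[0,0,0.002],[0,0,0],-1],
    [[0,0,0.002],[0,0,0],-1],
    [[0,0,0.002],[0,0,0],-1],
  ],
)

```text
t: 10.78
ee_pos: [561.6, 118.0, 141.3]
orientation: [-2.467, -1.944, 0.0]
ft_force: [-3.1, 1.0, 7.2]
width: 53.8
grasp_force: 30.0
```

step_arm(
  deltas=[
    [[0,0,0.002],[0,0,0],-1],
    [[0,0,0.002],[0,0,0],-1],
    [[0,0,0.002],[0,0,0],-1],
  ],
)

```text
t: 11.03
ee_pos: [561.6, 118.0, 140.8]
orientation: [-2.467, -1.944, 0.0]
ft_force: [-3.0, 1.5, 9.0]
width: 53.8
grasp_force: 30.0
```

step_arm(
  deltas=[
    [[0,0,0.002],[0,0,0],-1],
    [[0,0,0.002],[0,0,0],-1],
    [[0,0,0.002],[0,0,0],-1],
  ],
)

```text
t: 11.28
ee_pos: [561.6, 118.0, 140.4]
orientation: [-2.467, -1.944, 0.0]
ft_force: [-5.0, 1.1, 12.0]
width: 53.9
grasp_force: 30.0
```

step_arm(
  deltas=[
    [[0,0,0.001],[0,0,0],-1],
    [[0,0,0.001],[0,0,0],-1],
  ],
)

```text
t: 11.45
ee_pos: [561.6, 118.0, 140.1]
orientation: [-2.467, -1.944, 0.0]
ft_force: [-4.9, 1.2, 10.7]
width: 53.7
grasp_force: 30.0
```

```bash
python3 - <<'E'
from workcell import *
import cv2,pickle,numpy as np
i=get_image("scene");pickle.dump(i,open("im2.pkl","wb"))
a=i["pixels"][172:226,277:349]
cv2.imwrite("pics/crop4.png",cv2.cvtColor(cv2.resize(a,(792,594),interpolation=cv2.INTER_CUBIC),cv2.COLOR_RGB2BGR))
o=get_obs();print(o["ee_pos"],o["ft_force"],o["moment"])
E
```

```text
[561.6094908  117.97272829 140.12972115] [-5.13487622  1.12068012 11.27227704] [ 0.0474966   0.95088585 -0.05327115]
```

View pics/crop4.png

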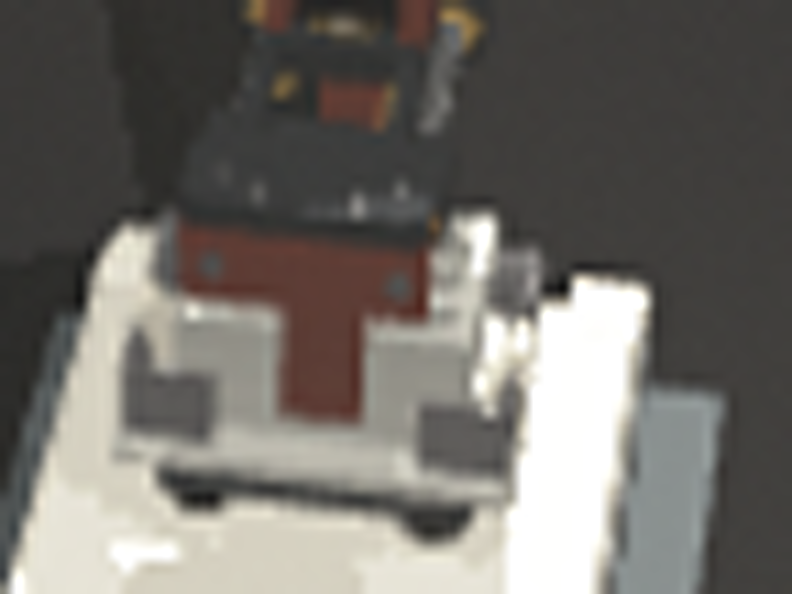

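The block is seated level, low between the four guides (crop 120–510, 310–460). Force is near 16 N including weight. I'll relieve the sideways load, then go on in small steps.

step_arm(
  deltas=[
    [[0,-0.002,0],[0,0,0],-1],
    [[0,-0.003,0],[0,0,0],-1],
    [[0,-0.003,0],[0,0,0],-1],
  ],
)

```text
t: 11.75
ee_pos: [561.6, 118.0, 140.4]
orientation: [2.467, 1.944, 0.002]
ft_force: [-2.5, 0.3, 11.3]
width: 53.9
grasp_force: 30.0
```

step_arm(
  deltas=[
    [[0,0,0.001],[0,0,0],-1],
    [[0,0,0.001],[0,0,0],-1],
  ],
)

```text
t: 11.92
ee_pos: [561.6, 118.0, 140.1]
orientation: [2.467, 1.944, 0.002]
ft_force: [-3.6, 0.2, 11.7]
width: 53.7
grasp_force: 30.0
```

step_arm(
  deltas=[
    [[0,0,0.001],[0,0,0],-1],
    [[0,0,0.001],[0,0,0],-1],
  ],
)

```text
t: 12.08
ee_pos: [561.6, 118.0, 139.9]
orientation: [2.467, 1.944, 0.002]
ft_force: [-2.2, 0.9, 11.9]
width: 53.6
grasp_force: 30.0
```

step_arm(
  deltas=[
    [[0,0,0.001],[0,0,0],-1],
    [[0,0,0.001],[0,0,0],-1],
  ],
)

```text
t: 12.25
ee_pos: [561.6, 118.0, 139.7]
orientation: [2.467, 1.944, 0.002]
ft_force: [-3.0, 0.3, 13.4]
width: 54.0
grasp_force: 30.0
```

step_arm(
  deltas=[
    [[0,0,0.001],[0,0,0],-1],
    [[0,0,0.001],[0,0,0],-1],
    [[0,0,0.001],[0,0,0],-1],
  ],
)

```text
t: 12.5
ee_pos: [561.6, 118.0, 139.6]
orientation: [2.467, 1.944, 0.002]
ft_force: [-3.2, 0.2, 13.7]
width: 53.7
grasp_force: 30.0
```

step_arm(
  deltas=[
    [[0,0,0.001],[0,0,0],-1],
    [[0,0,0.001],[0,0,0],-1],
    [[0,0,0.001],[0,0,0],-1],
  ],
)

```text
t: 12.75
ee_pos: [561.6, 118.0, 139.5]
orientation: [2.466, 1.944, 0.002]
ft_force: [-3.7, 0.3, 16.2]
width: 54.0
grasp_force: 30.0
```

step_arm(
  deltas=[
    [[0,0,-0.003],[0,0,0],-1],
    [[0,0,-0.005],[0,0,0],-1],
    [[0,0,-0.005],[0,0,0],-1],
  ],
)

```text
t: 13.0
ee_pos: [561.6, 118.0, 140.5]
orientation: [2.467, 1.944, 0.002]
ft_force: [-2.1, 0.1, 10.7]
width: 53.9
grasp_force: 30.0
```

step_arm(
  deltas=[
    [[0,0,-0.003],[0,0,0],-1],
    [[0,0,-0.003],[0,0,0],-1],
    [[0,0,-0.003],[0,0,0],-1],
  ],
)

```text
t: 13.25
ee_pos: [561.6, 118.0, 141.1]
orientation: [2.467, 1.944, 0.002]
ft_force: [-1.3, 0.6, 8.6]
width: 53.8
grasp_force: 30.0
```

step_arm(
  deltas=[
    [[0,0,-0.003],[0,0,0],-1],
    [[0,0,-0.003],[0,0,0],-1],
    [[0,0,-0.003],[0,0,0],-1],
  ],
)

```text
t: 13.5
ee_pos: [561.6, 118.0, 141.5]
orientation: [2.467, 1.944, 0.002]
ft_force: [0.9, 0.7, 5.3]
width: 53.5
grasp_force: 30.0
```

step_arm(
  deltas=[
    [[0,0,-0.003],[0,0,0],-1],
    [[0,0,-0.003],[0,0,0],-1],
    [[0,0,-0.003],[0,0,0],-1],
  ],
)

```text
t: 13.75
ee_pos: [561.5, 118.1, 141.9]
orientation: [2.467, 1.944, 0.002]
ft_force: [4.2, 0.7, -0.2]
width: 54.0
grasp_force: 30.0
```

step_arm(
  deltas=[
    [[0,0,-0.003],[0,0,0],-1],
    [[0,0,-0.003],[0,0,0],-1],
    [[0,0,-0.003],[0,0,0],-1],
  ],
)

```text
t: 14.0
ee_pos: [561.5, 118.1, 142.2]
orientation: [2.467, 1.944, 0.001]
ft_force: [5.8, 1.4, -6.1]
width: 53.7
grasp_force: 30.0
```

step_arm(
  deltas=[
    [[0,0,-0.003],[0,0,0],-1],
    [[0,0,-0.003],[0,0,0],-1],
    [[0,0,-0.003],[0,0,0],-1],
  ],
)

```text
t: 14.25
ee_pos: [561.4, 118.0, 142.4]
orientation: [2.467, 1.944, 0.001]
ft_force: [9.8, 2.5, -12.5]
width: 53.6
grasp_force: 30.0
```

It resists being pulled up (−12.5 N, well past its weight), so the hooks have clicked. I'll ease back to neutral, release and retreat.

step_arm(
  deltas=[
    [[0,0,0.003],[0,0,0],-1],
    [[0,0.001,0.005],[0,0,0],-1],
    [[0,0.001,0.005],[0,0,0],-1],
    [[0,0.001,0.005],[0,0,0],1],
    [[0,0.001,0.005],[0,0,0],1],
    [[0,0.001,0.005],[0,0,0],1],
    [[0,0.001,0.005],[0,0,0],1],
    [[0,0.001,0.005],[0,0,0],1],
    [[0,0.001,0.005],[0,0,0],1],
    [[0,0.001,0.005],[0,0,0],1],
  ],
)

```text
t: 15.08
ee_pos: [561.0, 118.0, 142.3]
orientation: [-2.467, -1.944, 0.0]
ft_force: [-0.4, 0.5, 0.7]
width: 87.8
grasp_force: 0.0
```

step_arm(
  deltas=[
    [[0,0,-0.05],[0,0,0],1],
    [[0,0,-0.1],[0,0,0],1],
    [[0,0,-0.2],[0,0,0],1],
    [[0,0,-0.3],[0,0,0],1],
    [[0,-0.1,-0.4],[0,0,0],1],
    [[0,-0.3,-0.4],[0,0,0],1],
    [[0.1,-0.4,-0.4],[0,0,0],1],
    [[0.3,-0.4,-0.4],[0,0,0],1],
    [[0.5,-0.4,-0.4],[0,0,0],1],
    [[0.7,-0.4,-0.4],[0,0,0],1],
    [[0.9,-0.4,-0.4],[0,0,0],1],
    [[0.9,-0.4,-0.4],[0,0,0],1],
    [[0.9,-0.4,-0.4],[0,0,0],1],
    [[0.9,-0.4,-0.4],[0,0,0],1],
  ],
)

```text
t: 16.25
ee_pos: [508.4, 414.9, 261.9]
orientation: [-2.463, -1.948, -0.005]
ft_force: [-0.2, -0.8, 0.2]
width: 87.4
grasp_force: 0.0
```

```bash
python3 - <<'E'
from workcell import *
import cv2,numpy as np
up=lambda a:cv2.cvtColor(cv2.resize(a,(400,300),interpolation=cv2.INTER_CUBIC),cv2.COLOR_RGB2BGR)
t=get_image("top")["pixels"];s=get_image("scene")["pixels"]
cv2.imwrite("pics/crop5.png",np.hstack([up(t[187:232,220:280]),up(s[180:225,278:338])]))
o=get_obs();print(o["t"],o["ft_force"],o["width"])
E
```

```text
16.35 [ 0.17447287 -1.33995707 -0.2288926 ] 88.05646836372433
```

View pics/crop5.png

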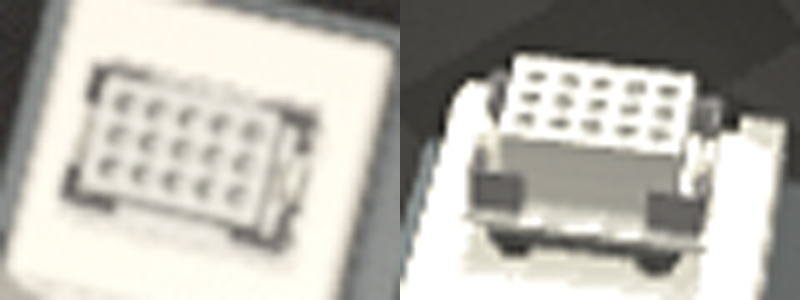

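The crop shows the fifteen-well block seated level and in line between the four guides, with the gripper clear. I'm handing in.

```bash
python3 -c "
from workcell import *
print(close_job())"
```

```text
the job is handed in; nothing more can be done
None
```

The fifteen-well block is on the mixer, level and held down by the hooks: it resisted a pull well beyond its own weight. I estimate the press peaked at about 21 N, and I let go and handed the job in at about 16 s. I did not check the two hooks separately, and the hand-in returned no verdict.

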